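# Put the watch works away in their rests

## Robot

A 6-joint arm with a two-finger parallel gripper is mounted at the origin on a cart in front of the work surface, level with it; the furniture and walls round the work are solid. World frame = base frame: x ahead of the robot, y to its left, z up, the work surface at z = 0. Lengths are in m, angles in rad, forces in N, time in s.
With the tool pointing down it reaches from about 0.375 to 0.9 m from the base axis. Payload 3.1 kg.
Tool frame: the origin (TCP) lies at the very end of the fingers, on their centre line; the grasp point (between the pads) lies 19 mm behind it; z points along the fingers, y is the line along which they close (so a half turn about z gives the same grasp; the last joint's range is limited). The gripper opens to 85 mm and grips with 20 to 120 N. Pads are 22 mm wide; open, the fingers measure 114 mm over their backs; the gripper's body (76 mm by 85 mm) begins 54 mm behind the grasp point. The pads swing forward as they close: fully open they stand 13 mm farther back than shut.
Start: joints at [1.165, 0.527, 1.433, -0, 1.181, -0.178], TCP at [0.14, 0.609, 0.231] pointing down, gripper open.
Joint ranges: [-3.08, 3.08], [-0.75, 2.2], [0.22, 2.44], [-1.43, 4.57], [0, 2.65], [-2.85, 2.85]. Speed limits (rad/s): [2.79, 2.79, 3.14, 3.14, 3.14, 3.14].

## Interface

Orientations are given as a rotation vector (axis times angle).
In Python, from plant import sense, optics, workorder gives the robot as it stands.
- The arm moves only by the shell command python3 -m creep 'ROWS' [FORCE]. ROWS is JSON, a list of rows, each a list of 5 numbers: the finger opening in mm, from 0 to 85.4, then the shift along the world's x, y, z each as a share of 0.03 m, from -1 to 1, then the turn about the world's z as a share of 0.1 rad, from -1 to 1. A call has 1 to 8 rows; each row shifts and turns the commanded pose from where the row before left it; what a row does not reach is not made up. A row lasts 1/12 s, in which the tool goes at most 41.7 mm and 7.16 degrees, less where a joint would pass 70% of its speed; a pose out of reach is approached as far as the arm can. A call with a number of a shift or a turn outside -1 to 1 is refused whole. A call with a gripper value outside its range is refused whole. The fingers move at their own pace and stop on an object; FORCE is the grip in N (left out, the last holds). Time passes only in rows, so rows that do not move let the fingers close. It gives the time, the measured TCP pose, the force, the opening and the grip force at its end, in the units of the state.
- sense(): the state, without advancing time (a new reading comes with each control period).
- optics.capture(name): name is "scene" or "top"; returns a dict with "pixels" (384x512x3 uint8, red, green, blue), "vfov" (degrees; the focal length in pixels is half the picture's height over the tangent of half this angle, whatever the lens; pixels are square), "cx", "cy" (the principal point, pixels), "cam_to_world" (4x4, takes a point from camera to world coordinates). Camera axes: x right, y up, looking along -z (the intrinsics and any distortion apply to the point x, -y, -z); pixel columns grow to the right and rows downward; lengths in m; the calibration is good to about 2 mm. A picture is of the moment at which its call begins. There is no depth.
- workorder.sign_off(): hands the job in; it is judged then, once.
The state is a dict: "time_s": time; "joint_pos": joint angles; "joint_velocities": joint speeds; "joint_efforts": joint torques, N m; "position": TCP position; "ee_rot": TCP orientation; "ft_force": force on the tool from outside, world axes, zero at the start; "torque": the same for the moment, N m; "gripper_width": finger opening in m; "gripper_force": force on a finger pad.
Only numpy, scipy, OpenCV 4.12 (cv2) and the standard library are available. Lean on these libraries where they do the work, as an engineer would, in place of code of your own. Each camera call takes 0.05 s, during which the arm holds its last target. There are 200 camera calls.

## Task

The four watch works lying among the clutter must be put away, each lying flat, face up, inside the recess of the wooden rest made for its shape: the larger round steel watch in the larger round recess, the smaller round gold watch in the smaller round recess, the nearly square brass movement in the square recess, and the rectangular watch lengthwise in the oblong recess. Leave the small steel block and the round lidded jar standing where they are.

Things in the scene. Friction and masses are not known exactly. Their poses are not given: they have to be found in the camera images.
- steel_round_watch: Round steel watch head with a black dial, no strap: a disc 36 mm across, 10 mm thick (solid to grip from 0 to 8 mm), about 40 g. Lies face up on the bench. Origin: centre of the underside; z up out of the dial. Grip across any diameter with the fingertips close to the bench.
- gold_round_watch: Small round gold-coloured watch head with lugs, no strap: a disc 24 mm across, 10 mm thick (solid to grip from 0 to 7 mm), 34 mm long over the lugs along x (the lugs are for looks, not solid), about 30 g. Lies face up on the bench. Origin: centre of the underside, z up out of the dial. Grip the 24 mm along y with the fingertips close to the bench.
- plate_movement: Brass clock movement: two nearly square plates, 32 mm (x) by 28 mm (y), on four pillars; 10 mm high to the top of the upper plate, 14 mm with the wheel on it; about 50 g. Lies wheel up. Origin: centre of the underside; z up. Grip by the plate edges along y (28 mm) or x (32 mm).
- rectangular_watch: Rectangular steel watch head with a white dial, no strap: 46 mm long over the lugs (x), 26 mm wide (y), 9 mm high to the top of the case (10 mm with the hands), about 40 g. Lies face up. Origin: centre of the underside; z up out of the dial. Grip the 26 mm along y.
- rest_large_round: Square wooden rest 74 x 74 mm with the larger round recess, 58 mm across: place of the steel round watch. Fixed to the bench; dark wood like the other rests, 10 mm high, recess 2 mm deep (felt floor 8 mm above the bench). The rests stand farther back than the loose things, in any order. Origin: centre of the underside, below the recess centre; z up.
- rest_small_round: Square wooden rest 58 x 58 mm with the smaller round recess, 44 mm across: place of the small gold watch. Fixed to the bench; dark wood like the other rests, 10 mm high, recess 2 mm deep (felt floor 8 mm above the bench). The rests stand farther back than the loose things, in any order. Origin: centre of the underside, below the recess centre; z up.
- rest_square: Square wooden rest 60 x 60 mm with a square recess 46 x 46 mm: place of the brass movement, which fits it turned any way. Fixed to the bench; dark wood like the other rests, 10 mm high, recess 2 mm deep (felt floor 8 mm above the bench). The rests stand farther back than the loose things, in any order. Origin: centre of the underside, below the recess centre; z up.
- rest_oblong: Wooden rest 80 (x) by 58 (y) mm with an oblong recess 66 (x) by 44 (y) mm: place of the rectangular watch, its x along the recess x, either way. Fixed to the bench; dark wood like the other rests, 10 mm high, recess 2 mm deep (felt floor 8 mm above the bench). The rests stand farther back than the loose things, in any order. Origin: centre of the underside, below the recess centre; z up.
- steel_block: Bystander, not to be moved: small plain light-metal block, 28 x 24 mm, 19 mm high, with a small knob on one side. It stands loose among the watch works. Origin: centre of the underside.
- lidded_jar: Bystander, not to be moved: low round jar with a metal lid, 49 mm across, 32 mm high. It stands loose among the watch works. Origin: centre of the underside.
There are look-alikes about, which are no part of the job. What is shaped like the rectangular_watch but green is not meant.

How it is judged:
By the outcome, as a careful person would: the job done as asked, in the order asked, and still so for the second after the job is handed in, with the robot touching nothing.
It also fails if it takes over 112 s, if anything falls off the work surface, if the arm or the gripper's body presses on something with over 40 N, if the wrist force passes 120 N, or if a joint passes its speed limit or range.

## Working session

There is one attempt and no reset: what is moved stays moved. The work goes in short steps, Python scripts to look and compute and a shell command to move; the robot and the scene stay as the last step left them, time stands still between calls to the robot, and variables do not carry over. Pictures are saved under pics/ and viewed, at most 14 in all, crops included, and the job is handed in when it is done.

```bash
ls; mkdir -p pics
python3 - <<'E'
from plant import sense, optics
import cv2, numpy as np
s=sense(); print({k:np.round(v,3).tolist() for k,v in s.items()})
for n in ("scene","top"):
    c=optics.capture(n); cv2.imwrite(f"pics/{n}0.png",cv2.cvtColor(c["pixels"],cv2.COLOR_RGB2BGR))
    print(n,{k:(np.round(v,4).tolist() if not isinstance(v,str) else v) for k,v in c.items() if k!="pixels"})
E
```

```text
pics
{'time_s': 0.0, 'joint_pos': [1.165, 0.528, 1.434, 0.0, 1.181, -0.178], 'joint_velocities': [-0.0, -0.0, 0.001, 0.0, -0.0, 0.001], 'joint_efforts': [-0.001, -44.234, -17.802, -0.0, 0.008, 0.0], 'position': [0.14, 0.608, 0.23], 'ee_rot': [-0.355, -3.121, 0.003], 'ft_force': [0.247, 1.955, 0.513], 'torque': [0.019, 0.026, 0.039], 'gripper_force': 0.0, 'gripper_width': 0.085}
scene {'vfov': 45.2056, 'cx': 260.0805, 'cy': 187.8383, 'cam_to_world': [[0.4851, 0.5042, -0.7144, -0.3326], [-0.8744, 0.2733, -0.4009, -0.5103], [-0.0069, 0.8192, 0.5735, 0.7351], [0.0, 0.0, 0.0, 1.0]]}
top {'vfov': 47.1337, 'cx': 253.0723, 'cy': 197.7382, 'cam_to_world': [[0.0184, 0.9991, -0.0386, 0.46], [-0.9998, 0.0181, -0.0085, -0.0227], [-0.0078, 0.0387, 0.9992, 1.0933], [0.0, 0.0, 0.0, 1.0]]}
```

View pics/scene0.png

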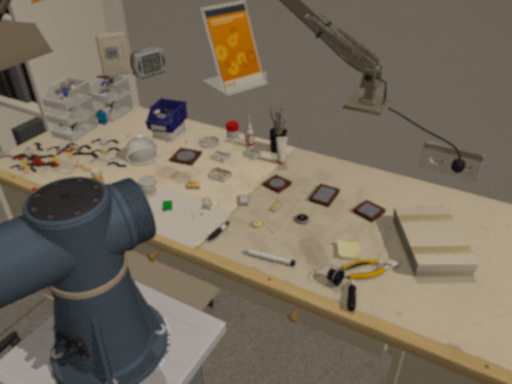

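View pics/top0.png

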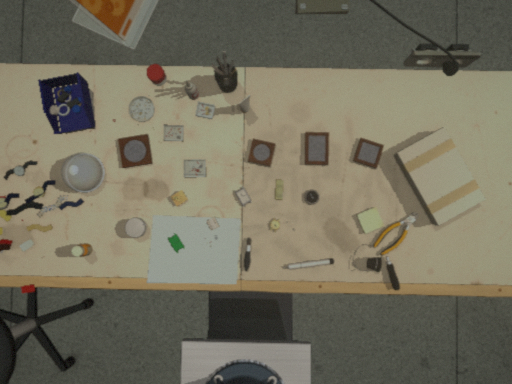

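Run:
```python
import cv2, numpy as np
a=cv2.imread("pics/top0.png")[125:265,110:270]; b=cv2.imread("pics/top0.png")[125:265,235:395]
f=lambda i,k:cv2.resize(i,None,fx=k,fy=k,interpolation=cv2.INTER_CUBIC)
cv2.imwrite("pics/c1.png",f(cv2.imread("pics/top0.png")[130:255,160:320],5))
cv2.imwrite("pics/c2.png",f(cv2.imread("pics/scene0.png")[135:245,130:290],5))
```

```text
(no output)
```

View pics/c1.png

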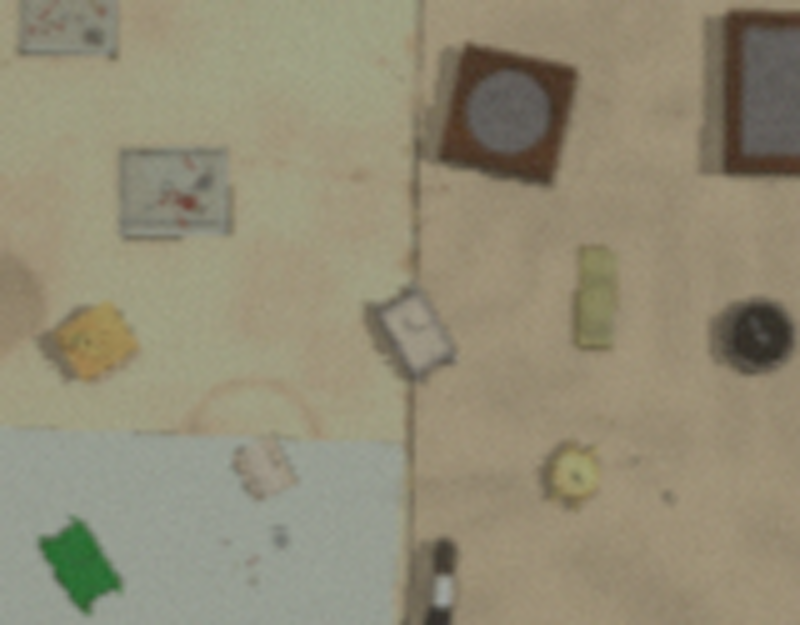

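View pics/c2.png

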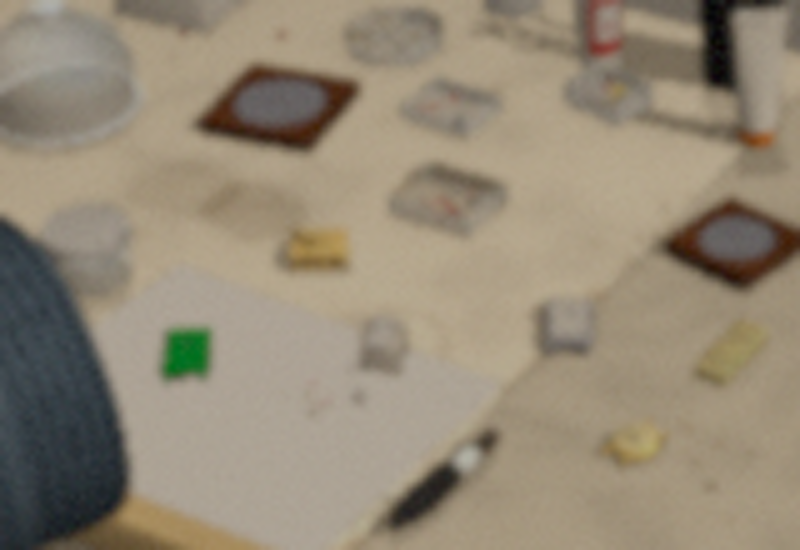

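```bash
cat > h.py <<'E'
import cv2, numpy as np
from plant import optics
def grab(n):
    c=optics.capture(n); c["f"]=192/np.tan(np.radians(c["vfov"])/2); c["T"]=np.array(c["cam_to_world"]); return c
def ray(c,u,v):
    d=c["T"][:3,:3]@np.array([(u-c["cx"])/c["f"],-(v-c["cy"])/c["f"],-1.]); return c["T"][:3,3],d
def plane(c,p,z):
    o,d=ray(c,*p); return o+d*(z-o[2])/d[2]
def proj(c,P):
    q=c["T"][:3,:3].T@(np.array(P)-c["T"][:3,3]); return np.array([c["cx"]+c["f"]*q[0]/-q[2],c["cy"]-c["f"]*q[1]/-q[2]])
def tri(a,pa,b,pb):
    o1,d1=ray(a,*pa);o2,d2=ray(b,*pb)
    s,t=np.linalg.lstsq(np.c_[d1,-d2],o2-o1,rcond=None)[0]
    p,q=o1+s*d1,o2+t*d2; return (p+q)/2,np.linalg.norm(p-q)
K=6
def seg(c,seed,fn,R=22):
    """mask of fn(hsv,lab) near seed; component nearest the seed -> contour in picture pixels"""
    u,v=map(int,seed); u0,v0=u-R,v-R
    im=cv2.resize(c["pixels"][v0:v+R,u0:u+R],None,fx=K,fy=K,interpolation=cv2.INTER_CUBIC)
    im=cv2.GaussianBlur(im,(0,0),K*.5)
    m=fn(cv2.cvtColor(im,cv2.COLOR_RGB2HSV).astype(int)).astype(np.uint8)
    n,l=cv2.connectedComponents(m); ys,xs=np.nonzero(l)
    i=np.argmin((xs-R*K)**2+(ys-R*K)**2)
    cs,_=cv2.findContours((l==l[ys[i],xs[i]]).astype(np.uint8),cv2.RETR_EXTERNAL,cv2.CHAIN_APPROX_NONE)
    k=max(cs,key=cv2.contourArea)[:,0].astype(np.float32)
    return (k+.5)/K-.5+np.float32([u0,v0])
E
python3 - <<'E'
from h import *
S={'steel':((311,197),(301,218)),'gold':((274.5,224.5),(257,223)),'mov':((178.5,198.5),(193,184.5)),'rect':((242.5,197),(243,200)),'block':((213,224),(206,203)),'olive':((279,189),(276,205)),
'rL':((135,151),(186,156)),'rS':((262,152),(277,183)),'rO':((317,148),(323,195)),'rQ':((368,153),(369,210))}
for n,i in(("top",0),("scene",1)):
    c=grab(n); im=cv2.cvtColor(cv2.GaussianBlur(c["pixels"],(3,3),0),cv2.COLOR_RGB2HSV)
    for k,s in S.items():
        u,v=map(int,s[i]); print(n,k,im[v,u].tolist(),'bg',im[v-14 if k[0]!='r' else v+22,u].tolist(), 'brown',im[v-9 if i==0 else v-6,u-9].tolist() if k[0]=='r' else '')
print([np.round(plane(c,s[1],.01),3).tolist() for s in S.values()])
c=grab("top");print([np.round(plane(c,s[0],.01),3).tolist() for s in S.values()])
E
```

```text
top steel [22, 42, 67] bg [20, 62, 156] brown 
top gold [27, 75, 146] bg [20, 61, 154] brown 
top mov [22, 115, 146] bg [26, 50, 159] brown 
top rect [21, 43, 153] bg [21, 62, 131] brown [27, 47, 158]
top block [22, 36, 155] bg [29, 47, 159] brown 
top olive [27, 79, 135] bg [19, 61, 150] brown 
top rL [12, 14, 91] bg [22, 60, 158] brown [13, 115, 73]
top rS [17, 24, 97] bg [20, 63, 154] brown [13, 116, 79]
top rO [17, 19, 95] bg [20, 62, 152] brown [14, 69, 85]
top rQ [19, 22, 93] bg [19, 62, 151] brown [14, 106, 77]
scene steel [15, 35, 44] bg [18, 60, 162] brown 
scene gold [22, 92, 167] bg [19, 60, 157] brown 
scene mov [20, 134, 160] bg [19, 59, 172] brown 
scene rect [18, 39, 157] bg [18, 63, 155] brown [19, 58, 179]
scene block [18, 40, 153] bg [19, 55, 181] brown 
scene olive [23, 100, 156] bg [14, 109, 68] brown 
scene rL [0, 13, 102] bg [18, 67, 156] brown [16, 78, 128]
scene rS [0, 13, 102] bg [23, 96, 156] brown [18, 63, 150]
scene rO [5, 15, 103] bg [19, 59, 164] brown [16, 76, 117]
scene rQ [0, 13, 101] bg [19, 60, 161] brown [13, 112, 93]
[[0.504, -0.157, 0.01], [0.435, -0.07, 0.01], [0.496, 0.168, 0.01], [0.5, 0.009, 0.01], [0.443, 0.088, 0.01], [0.522, -0.078, 0.01], [0.611, 0.277, 0.01], [0.614, -0.033, 0.01], [0.622, -0.168, 0.01], [0.617, -0.296, 0.01]]
[[0.506, -0.156, 0.01], [0.437, -0.067, 0.01], [0.497, 0.17, 0.01], [0.503, 0.013, 0.01], [0.435, 0.084, 0.01], [0.525, -0.077, 0.01], [0.612, 0.281, 0.01], [0.615, -0.033, 0.01], [0.628, -0.169, 0.01], [0.617, -0.295, 0.01]]
```

```bash
cat > m.py <<'E'
from h import *
S={'steel':((311,197),(301,218)),'gold':((274.5,224.5),(257,223)),'mov':((178.5,198.5),(193,184.5)),'rect':((242.5,197),(243,200)),
'rL':((135,151),(186,156)),'rS':((262,152),(277,183)),'rO':((317,148),(323,195)),'rQ':((368,153),(369,210))}
felt=lambda h:(h[...,1]<40)&(h[...,2]<112)&(h[...,2]>78)
F={'steel':lambda h:h[...,2]<80,'gold':lambda h:(h[...,1]>78)&(h[...,2]>105),'mov':lambda h:(h[...,1]>90)&(h[...,2]>70),'rect':lambda h:(h[...,1]<50)&(h[...,2]>75)}
if __name__=="__main__":
    t,s=grab("top"),grab("scene")
    for k,(a,b) in S.items():
        z=.008 if k[0]=='r' else .010
        fn=F.get(k,felt); out=[]
        for c,p in((t,a),(s,b)):
            q=seg(c,p,fn,20); m=cv2.moments(q.reshape(-1,1,2)); out.append((m['m10']/m['m00'],m['m01']/m['m00']))
            w=np.float32([plane(c,x,z)[:2]*1000 for x in q]); r=cv2.minAreaRect(w)
            print(k,np.round(out[-1],1),'mm ctr',np.round(r[0],1),'size',np.round(r[1],1),'ang',round(r[2],1),'circ',round(2*cv2.minEnclosingCircle(w)[1],1),'eqdia',round(2*(cv2.contourArea(w)/np.pi)**.5,1))
        P,g=tri(t,out[0],s,out[1]); print('   tri',np.round(P*1000,1),'gap',round(g*1000,1))
E
python3 m.py
```

```text
steel [311.3 196.6] mm ctr [ 507.6 -157.1] size [29.8 29.1] ang 70.4 circ 31.2 eqdia 29.6
steel [301.1 217.7] mm ctr [ 506.4 -157.4] size [27.  28.7] ang 24.7 circ 32.4 eqdia 27.5
   tri [ 507.3 -156.7    8.8] gap 0.3
gold [274.4 224.5] mm ctr [436.8 -66.9] size [24.6 31. ] ang 78.4 circ 33.5 eqdia 26.6
gold [256.5 223.5] mm ctr [433.1 -70.6] size [27.9 35.3] ang 78.5 circ 37.2 eqdia 31.3
   tri [437.  -67.3   5.6] gap 0.3
mov [178.6 197.9] mm ctr [498.3 170.2] size [30.1 32.9] ang 33.9 circ 40.3 eqdia 34.0
mov [193.1 184.4] mm ctr [497.2 168.5] size [41.1 34.6] ang 31.6 circ 47.3 eqdia 39.8
   tri [498.5 170.2   8.3] gap 0.7
rect [240.4 193.3] mm ctr [513.2  18.5] size [67.  31.4] ang 38.5 circ 68.4 eqdia 43.4
rect [243.4 199.5] mm ctr [505.8  11.2] size [47.7 27.4] ang 30.2 circ 50.5 eqdia 37.8
   tri [513.3  17.3   0. ] gap 2.2
rL [134.5 150.5] mm ctr [614.2 282.9] size [52.4 52.3] ang 1.7 circ 53.7 eqdia 52.6
rL [185.5 154.9] mm ctr [618.7 284.7] size [48.8 51. ] ang 45.0 circ 52.3 eqdia 50.0
   tri [613.9 281.6  11.1] gap 1.1
rS [261.2 151.9] mm ctr [615.9 -31.7] size [37.8 38.8] ang 29.5 circ 39.6 eqdia 38.1
rS [277.1 182.2] mm ctr [620.7 -30.4] size [34.8 37.8] ang 28.4 circ 38.6 eqdia 36.6
   tri [615.7 -32.   11.1] gap 1.1
rO [316.4 148. ] mm ctr [ 627.9 -168.2] size [60.6 40.1] ang 0.2 circ 69.5 eqdia 53.9
rO [324.1 193.7] mm ctr [ 632.3 -166.9] size [39.6 60.7] ang 89.8 circ 67.9 eqdia 53.7
   tri [ 627.8 -168.    10.6] gap 0.8
rQ [368.2 152.4] mm ctr [ 619.2 -296.2] size [41.6 42.3] ang 73.1 circ 55.3 eqdia 45.8
rQ [369.  209.3] mm ctr [ 622.7 -294.6] size [41.6 41.1] ang 72.7 circ 53.3 eqdia 44.9
   tri [ 618.8 -295.6   10.7] gap 0.2
```

Run:
```python
import cv2, numpy as np
t,s=cv2.imread("pics/top0.png"),cv2.imread("pics/scene0.png")
L=[(t,242,197),(t,274,224),(t,213,224),(s,243,200),(s,257,223),(s,206,203)]
c=[cv2.resize(i[v-12:v+12,u-12:u+12],(264,264),interpolation=cv2.INTER_CUBIC) for i,u,v in L]
cv2.imwrite("pics/c3.png",np.vstack([np.hstack(c[:3]),np.hstack(c[3:])]))
```

```text
(no output)
```

View pics/c3.png

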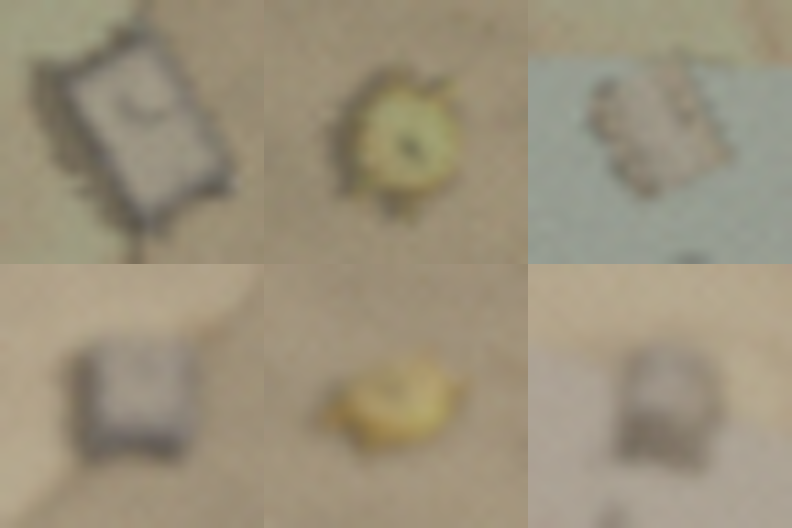

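```bash
python3 - <<'E'
from h import *
t,s=grab("top"),grab("scene")
P,g=tri(t,(242.5,196.1),s,(243.2,199.4)); print(P,g,plane(t,(242.5,196.1),.009),plane(s,(243.2,199.4),.009))
P,g=tri(t,(213,223.5),s,(206.2,201)); print('block',P,g)
E
python3 -m creep '[[60,1,-1,0,0],[60,1,-1,0,0],[60,1,-1,0,0],[60,1,-1,0,0],[60,1,-1,0,0],[60,1,-1,0,0],[60,1,-1,0,0],[60,1,-1,0,0]]' 40
```

```text
[0.50571985 0.01234608 0.00722455] 0.0008658943424573831 [0.50541826 0.01265667 0.009     ] [0.50389885 0.0107019  0.009     ]
block [0.43703683 0.08247674 0.02196013] 0.0005252785142677247
time_s: 1.12
position: [0.3774, 0.3718, 0.2316]
ee_rot: [0.355, 3.121, 0.001]
ft_force: [-0.0, -0.0, 0.3]
gripper_width: 0.0599
gripper_force: 0.0
```

```bash
python3 -m creep '[[60,0.24,-0.98,-0.24,0],[60,0.24,-0.98,-0.24,0],[60,0.24,-0.98,-0.24,0],[60,0.24,-0.98,-0.24,0],[60,0.24,-0.98,-0.24,0],[60,0.24,-0.98,-0.24,0]]' >/dev/null; python3 -m creep '[[60,0.24,-0.98,-0.24,0],[60,0.24,-0.98,-0.24,0],[60,0.24,-0.98,-0.24,0],[60,0.24,-0.98,-0.24,0],[60,0.24,-0.98,-0.24,0],[60,0.24,-0.98,-0.24,0]]' >/dev/null;  python3 -m creep '[[60,0.24,-0.98,-0.24,0],[60,0.24,-0.98,-0.24,0],[60,0.24,-0.98,-0.24,0],[60,0.24,-0.98,-0.24,0],[60,0.24,-0.98,-0.24,0],[60,0.24,-0.98,-0.24,0],[60,0,0,0,0],[60,0,0,0,0]]'
python3 - <<'E'
from h import *
c=grab("top");cv2.imwrite("pics/t1.png",cv2.cvtColor(cv2.resize(c["pixels"][120:280,200:400],None,fx=4,fy=3.75),cv2.COLOR_RGB2BGR))
E
```

```text
time_s: 2.78
position: [0.5062, -0.1576, 0.1014]
ee_rot: [0.36, 3.121, -0.0]
ft_force: [-0.2, 0.5, -0.5]
gripper_width: 0.0602
gripper_force: 0.0
```

View pics/t1.png

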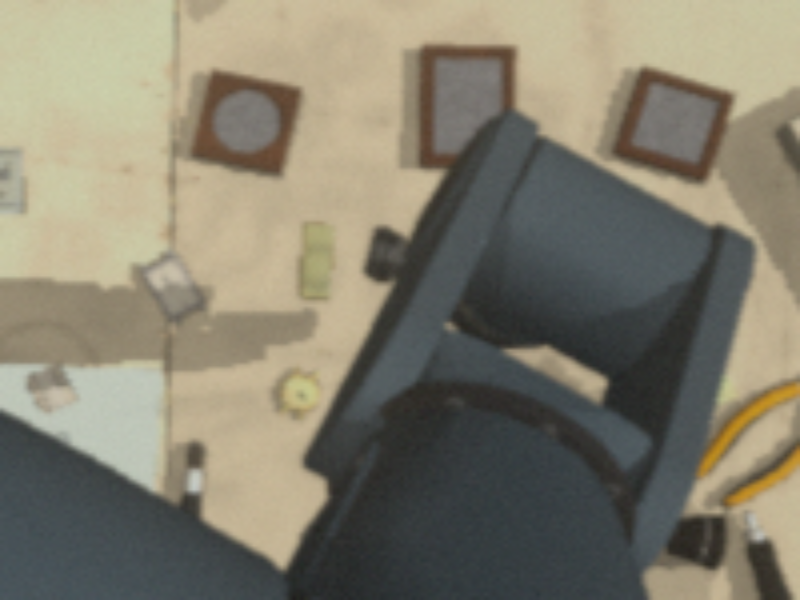

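Picture: the arm stands over the steel watch as planned; everything else undisturbed (gold crop (300,393), rect (170,287)). Descend and grip.

```bash
python3 -m creep '[[60,0.04,0.02,-0.8,0],[60,0,0,-0.8,0],[60,0,0,-0.8,0],[60,0,0,-0.5,0],[60,0,0,-0.4,0],[60,0,0,0,0]]' 40
python3 - <<'E'
from h import *
c=grab("scene");cv2.imwrite("pics/s1.png",cv2.cvtColor(cv2.resize(c["pixels"][170:260,240:360],None,fx=6,fy=6),cv2.COLOR_RGB2BGR))
E
python3 -m creep '[[0,0,0,0,0],[0,0,0,0,0],[0,0,0,0,0],[0,0,0,0,0],[0,0,0,0,0],[0,0,0,0,0]]' 40
```

```text
time_s: 3.33
position: [0.5055, -0.1533, 0.0011]
ee_rot: [-0.353, -3.118, -0.003]
ft_force: [-0.5, 1.3, 0.8]
gripper_width: 0.0598
gripper_force: 0.0
time_s: 3.88
position: [0.5077, -0.1554, 0.0042]
ee_rot: [0.355, 3.119, -0.001]
ft_force: [-0.4, 1.7, 6.8]
gripper_width: 0.0311
gripper_force: 39.1
```

View pics/s1.png

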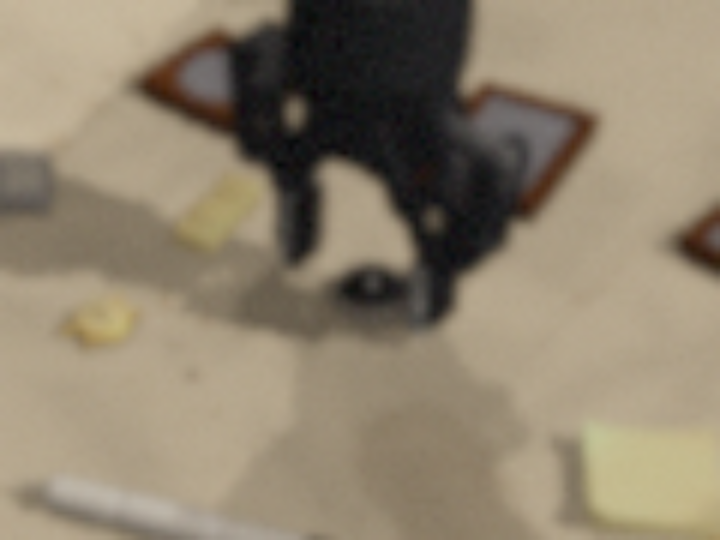

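The steel watch is between the fingers (crop (370,287)). The stop at 31 mm instead of 36 needs a check: lift a little and look.

```bash
python3 -m creep '[[0,0,0,0.2,0],[0,0,0,0.8,0],[0,0,0,0.8,0],[0,0,0,1,0],[0,0,0,1,0],[0,0,0,0,0]]' 40
python3 - <<'E'
from h import *
c=grab("scene");cv2.imwrite("pics/s2.png",cv2.cvtColor(cv2.resize(c["pixels"][130:230,260:340],None,fx=6,fy=6),cv2.COLOR_RGB2BGR))
E
```

```text
time_s: 4.38
position: [0.5103, -0.1571, 0.1223]
ee_rot: [0.354, 3.111, -0.007]
ft_force: [1.7, -0.6, -0.9]
gripper_width: 0.0313
gripper_force: 39.1
```

View pics/s2.png

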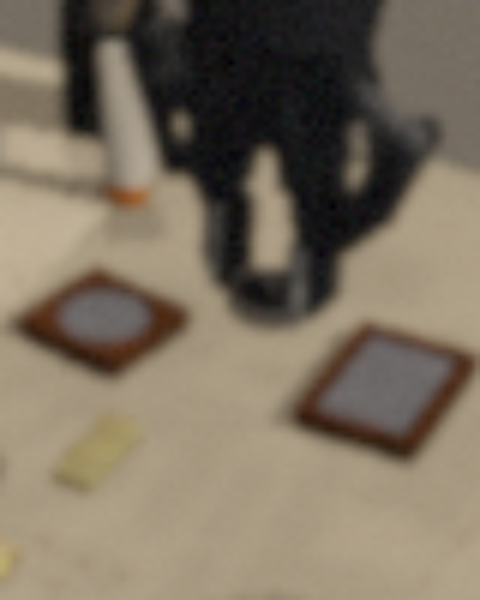

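```bash
python3 - <<'E'
from h import *
c=grab("scene")
for z in(.12,.128): print(plane(c,(304.5,180),z), proj(c,[.5103,-.157,z]))
E
python3 -m creep '[[0,0.25,0.98,0,0],[0,0.25,0.98,0,0],[0,0.25,0.98,0,0],[0,0.25,0.98,0,0],[0,0.25,0.98,0,0]]' >/dev/null; python3 -m creep '[[0,0.23,0.98,0,0],[0,0.23,0.98,0,0],[0,0.23,0.98,0,0],[0,0.23,0.98,0,0],[0,0.23,0.98,0,0]]' >/dev/null; python3 -m creep '[[0,0.23,0.98,-0.2,0],[0,0.23,0.98,-0.2,0],[0,0.23,0.98,-0.2,0],[0,0.23,0.98,-0.2,0],[0,0.23,0.98,-0.2,0],[0,0,0,0,0],[0,0,0,0,0]]'
```

```text
[ 0.51253504 -0.15750933  0.12      ] [303.91310703 180.40547253]
[ 0.50154299 -0.16209756  0.128     ] [304.07396526 177.60644523]
time_s: 5.9
position: [0.6118, 0.2868, 0.0842]
ee_rot: [-0.351, -3.118, 0.003]
ft_force: [-0.8, -0.7, -1.0]
gripper_width: 0.0315
gripper_force: 39.2
```

```bash
python3 -m creep '[[0,0.07,-0.17,-0.7,0],[0,0,0,-0.7,0],[0,0,0,-0.5,0],[0,0,0,-0.3,0],[0,0,0,-0.13,0],[0,0,0,0,0],[0,0,0,0,0]]'
```

```text
time_s: 6.48
position: [0.616, 0.2804, 0.0172]
ee_rot: [0.356, 3.121, 0.0]
ft_force: [0.1, 1.0, -0.0]
gripper_width: 0.0317
gripper_force: 39.2
```

```bash
python3 -m creep '[[0,-0.03,0.03,-0.13,0],[0,0,0,0,0]]'; python3 -m creep '[[60,0,0,0,0],[60,0,0,0,0],[60,0,0,0,0],[60,0,0,0.3,0],[60,0,0,0.8,0],[60,0,0,1,0],[60,0,0,0.7,0],[60,0,0,0,0]]'
```

```text
time_s: 6.65
position: [0.6149, 0.2817, 0.0134]
ee_rot: [0.355, 3.121, 0.001]
ft_force: [-0.9, 0.2, 0.4]
gripper_width: 0.0319
gripper_force: 39.2
time_s: 7.32
position: [0.6185, 0.2827, 0.1033]
ee_rot: [0.354, 3.111, 0.006]
ft_force: [1.2, -0.2, 0.8]
gripper_width: 0.06
gripper_force: 0.0
```

```bash
python3 -m creep '[[48,-0.5,-0.97,0,0],[48,-0.5,-0.97,0,0],[48,-0.5,-0.97,0,0],[48,-0.5,-0.97,0,0],[48,-0.5,-0.97,0,0],[48,-0.5,-0.97,0,0]]' >/dev/null; python3 -m creep '[[48,-0.5,-0.97,0,0],[48,-0.5,-0.97,0,0],[48,-0.5,-0.97,0,0],[48,-0.5,-0.97,0,0],[48,-0.5,-0.97,0,0],[48,-0.5,-0.97,0,0],[48,0,0,0,0],[48,0,0,0,0]]'
python3 - <<'E'
from h import *
from m import felt
c=grab("top"); h=lambda x:x[...,2]<70
q=seg(c,(134.5,150.5),h,9); w=np.float32([plane(c,x,.018)[:2]*1000 for x in q]); print(cv2.minEnclosingCircle(w))
i=cv2.resize(c["pixels"][130:172,115:155],(400,420),interpolation=cv2.INTER_CUBIC)
s=grab("scene"); j=cv2.resize(s["pixels"][140:175,165:205],(400,350),interpolation=cv2.INTER_CUBIC)
cv2.imwrite("pics/p1.png",cv2.cvtColor(np.hstack([i[:350],j]),cv2.COLOR_RGB2BGR))
E
```

```text
time_s: 8.48
position: [0.4343, -0.0691, 0.0972]
ee_rot: [0.362, 3.12, 0.0]
ft_force: [0.3, -0.0, 0.9]
gripper_width: 0.0481
gripper_force: 0.0
((614.1593627929688, 279.1429443359375), 14.099098205566406)
```

View pics/p1.png

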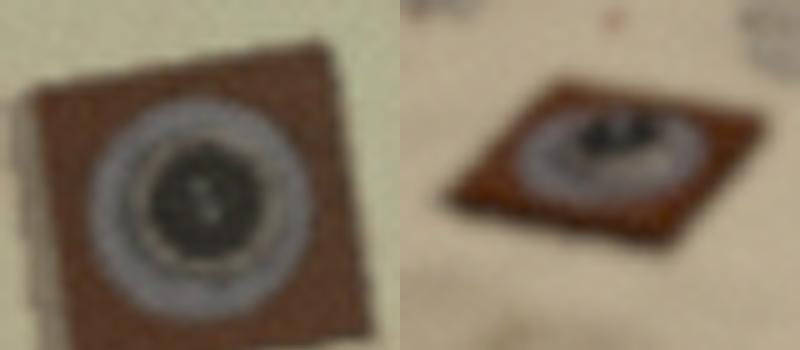

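Large recess: steel watch lies flat and centred (left crop (205,200)). Next the gold watch.

```bash
python3 -m creep '[[48,0.1,0.07,-0.8,0],[48,0,0,-0.8,0],[48,0,0,-0.8,0],[48,0,0,-0.4,0],[48,0,0,-0.3,0],[48,0,0,0,0]]' 40;python3 -m creep '[[0,0,0,0,0],[0,0,0,0,0],[0,0,0,0,0],[0,0,0,0,0],[0,0,0,0,0],[0,0,0,0,0]]' 40; python3 -m creep '[[0,0,0,0.2,0],[0,0,0,0.8,0],[0,0,0,0.8,0],[0,0,0,0.8,0],[0,0,0,0,0],[0,0,0,0,0]]'
python3 - <<'E'
from h import *
s=grab("scene"); print(proj(s,[.437,-.067,.08]))
cv2.imwrite("pics/s3.png",cv2.cvtColor(cv2.resize(s["pixels"][140:240,215:295],None,fx=6,fy=6),cv2.COLOR_RGB2BGR))
E
```

```text
time_s: 9.08
position: [0.4375, -0.0643, 0.0025]
ee_rot: [-0.352, -3.119, -0.001]
ft_force: [0.3, 0.7, 0.0]
gripper_width: 0.0484
gripper_force: 0.0
time_s: 9.58
position: [0.4383, -0.0657, 0.0047]
ee_rot: [0.356, 3.119, -0.001]
ft_force: [1.6, 2.3, 5.6]
gripper_width: 0.0191
gripper_force: 40.4
time_s: 10.08
position: [0.4384, -0.0661, 0.0832]
ee_rot: [0.355, 3.118, -0.002]
ft_force: [0.9, -1.0, -1.0]
gripper_width: 0.0194
gripper_force: 39.1
[256.0010742  199.31742967]
```

View pics/s3.png

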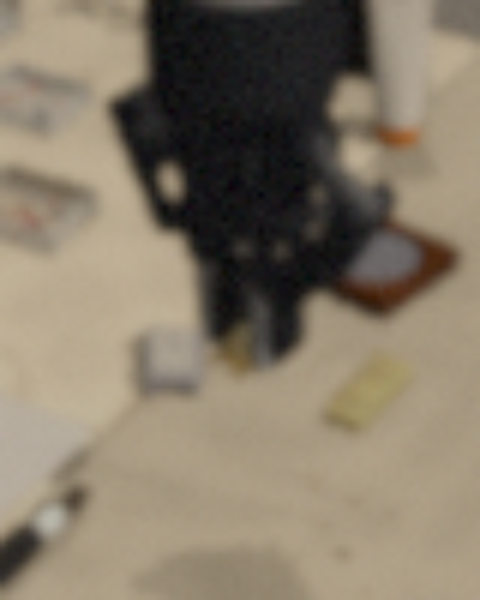

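Gold watch is held between the pads (crop (235,350)), bench spot now empty.

```bash
python3 -m creep '[[0,0.98,0.19,0,0],[0,0.98,0.19,0,0],[0,0.98,0.19,0,0],[0,0.98,0.19,0,0],[0,0.98,0.19,0,0],[0,0.98,0.19,0,0],[0,0,0,0,0],[0,0,0,0,0]]' >/dev/null; python3 -m creep '[[0,0,0,-0.7,0],[0,0,0,-0.7,0],[0,0,0,-0.5,0],[0,0,0,-0.2,0],[0,0,0,0,0],[0,0,0,0,0]]'
```

```text
time_s: 11.3
position: [0.613, -0.0315, 0.0184]
ee_rot: [-0.356, -3.119, -0.0]
ft_force: [0.3, 0.1, -0.0]
gripper_width: 0.0195
gripper_force: 39.1
```

```bash
python3 -m creep '[[0,0.08,0,-0.15,0],[0,0,0,0,0],[0,0,0,0,0]]'; python3 -m creep '[[45,0,0,0,0],[45,0,0,0,0],[45,0,0,0,0],[45,0,0,0.3,0],[45,0,0,0.8,0],[45,0,0,1,0],[45,0,0,0.7,0],[45,0,0,0,0]]'
```

```text
time_s: 11.55
position: [0.617, -0.0316, 0.0151]
ee_rot: [0.355, 3.12, -0.0]
ft_force: [0.1, -0.5, -0.2]
gripper_width: 0.019
gripper_force: 39.1
time_s: 12.22
position: [0.62, -0.0321, 0.1039]
ee_rot: [0.354, 3.111, -0.002]
ft_force: [0.5, 0.1, -0.2]
gripper_width: 0.0451
gripper_force: 0.0
```

```bash
python3 -m creep '[[60,-0.49,0.84,0,-0.94],[60,-0.49,0.84,0,-0.94],[60,-0.49,0.84,0,-0.94],[60,-0.49,0.84,0,-0.94],[60,-0.49,0.84,0,-0.94],[60,-0.49,0.84,0,-0.94],[60,-0.49,0.84,0,-0.94],[60,-0.49,0.84,0,-0.94]]' >/dev/null; python3 -m creep '[[60,0,0,0,0],[60,0,0,0,0]]'
python3 - <<'E'
from h import *
from plant import sense
from scipy.spatial.transform import Rotation as R
y=R.from_rotvec(sense()["ee_rot"]).as_matrix()[:,1]; print('close ang',np.degrees(np.arctan2(y[1],y[0])))
c=grab("top"); s=grab("scene")
i=cv2.resize(c["pixels"][134:169,242:282],(400,350),interpolation=cv2.INTER_CUBIC)
j=cv2.resize(s["pixels"][165:200,255:295],(400,350),interpolation=cv2.INTER_CUBIC)
cv2.imwrite("pics/p2.png",cv2.cvtColor(np.hstack([i,j]),cv2.COLOR_RGB2BGR))
E
```

```text
time_s: 13.05
position: [0.4976, 0.1714, 0.0984]
ee_rot: [-1.471, -2.775, 0.001]
ft_force: [0.0, -0.8, 0.5]
gripper_width: 0.0597
gripper_force: 0.0
close ang 34.14886301283654
```

View pics/p2.png

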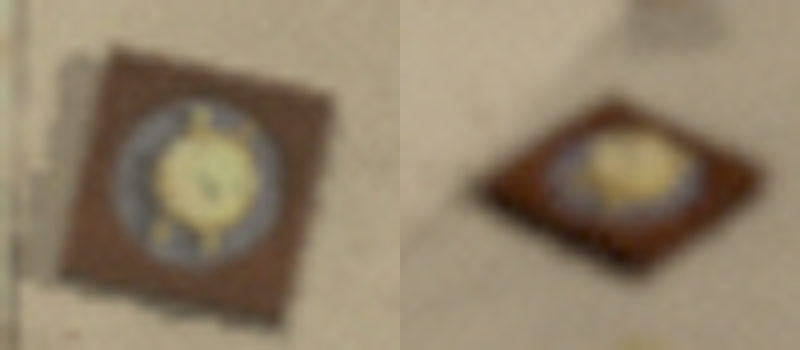

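Gold watch lies flat inside the small recess (left crop (205,183)). Now the brass movement.

```bash
python3 -m creep '[[60,0.03,-0.04,-0.8,0],[60,0,0,-0.8,0],[60,0,0,-0.8,0],[60,0,0,-0.4,0],[60,0,0,-0.33,0],[60,0,0,0,0]]' 40;python3 -m creep '[[0,0,0,0,0],[0,0,0,0,0],[0,0,0,0,0],[0,0,0,0,0],[0,0,0,0,0],[0,0,0,0,0]]' 40; python3 -m creep '[[0,0,0,0.2,0],[0,0,0,0.8,0],[0,0,0,0.8,0],[0,0,0,0.8,0],[0,0,0,0.5,0],[0,0,0,0,0]]'
python3 - <<'E'
from h import *
s=grab("scene"); print(proj(s,[.4985,.17,.1]))
cv2.imwrite("pics/s4.png",cv2.cvtColor(cv2.resize(s["pixels"][110:200,155:235],None,fx=6,fy=6),cv2.COLOR_RGB2BGR))
E
```

```text
time_s: 13.65
position: [0.4996, 0.1678, 0.0027]
ee_rot: [-1.478, -2.77, 0.003]
ft_force: [-0.2, -0.3, 0.4]
gripper_width: 0.0601
gripper_force: 0.0
time_s: 14.15
position: [0.5009, 0.1689, 0.0056]
ee_rot: [1.475, 2.771, 0.002]
ft_force: [-0.4, -1.6, 5.9]
gripper_width: 0.0257
gripper_force: 39.4
time_s: 14.65
position: [0.5015, 0.1696, 0.1007]
ee_rot: [1.474, 2.769, 0.006]
ft_force: [-0.7, -0.1, -0.5]
gripper_width: 0.0259
gripper_force: 39.6
[189.89229455 156.0988427 ]
```

View pics/s4.png

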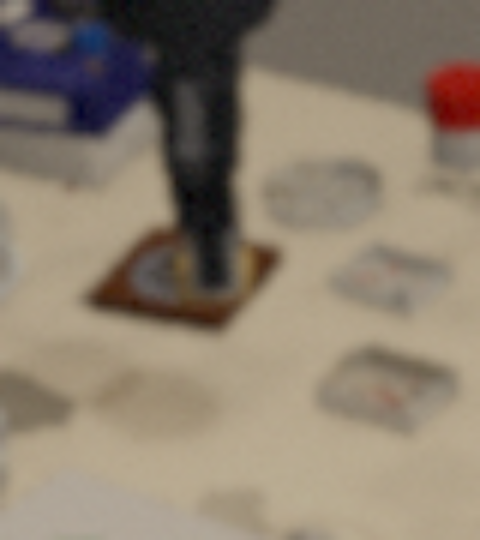

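Movement is held (gold edges both sides of the finger, crop (185–245,270)), its bench spot is empty. Carry to the square recess, turning +39°.

```bash
python3 -m creep '[[0,0.24,-0.97,0,0.43],[0,0.24,-0.97,0,0.43],[0,0.24,-0.97,0,0.43],[0,0.24,-0.97,0,0.43],[0,0.24,-0.97,0,0.43],[0,0.24,-0.97,0,0.43],[0,0.24,-0.97,0,0.43],[0,0.24,-0.97,0,0.43]]' >/dev/null; python3 -m creep '[[0,0.24,-0.97,0,0.43],[0,0.24,-0.97,0,0.43],[0,0.24,-0.97,0,0.43],[0,0.24,-0.97,0,0.43],[0,0.24,-0.97,0,0.43],[0,0.24,-0.97,0,0.43],[0,0.24,-0.97,0,0.43],[0,0.24,-0.97,0,0.43]]' >/dev/null; python3 -m creep '[[0,0,0,-0.7,0],[0,0,0,-0.7,0],[0,0,0,-0.6,0],[0,0,0,-0.5,0],[0,0,0,0,0],[0,0,0,0,0],[0,0,0,0,0]]'
```

```text
time_s: 16.62
position: [0.6154, -0.2966, 0.0227]
ee_rot: [0.455, 3.108, -0.0]
ft_force: [-0.1, -0.0, -0.2]
gripper_width: 0.0257
gripper_force: 39.6
```

```bash
python3 -m creep '[[0,0.12,0.03,-0.15,0],[0,0,0,-0.12,0],[0,0,0,0,0],[0,0,0,0,0]]'; python3 -m creep '[[45,0,0,0,0],[45,0,0,0,0],[45,0,0,0,0],[45,0,0,0.3,0],[45,0,0,0.8,0],[45,0,0,1,0],[45,0,0,0.7,0],[45,0,0,0,0]]'
```

```text
time_s: 16.95
position: [0.6187, -0.2956, 0.0147]
ee_rot: [0.455, 3.108, -0.0]
ft_force: [-0.0, -0.1, -1.0]
gripper_width: 0.0257
gripper_force: 39.6
time_s: 17.62
position: [0.6219, -0.2979, 0.1049]
ee_rot: [0.454, 3.098, -0.008]
ft_force: [-0.2, 0.4, -0.3]
gripper_width: 0.045
gripper_force: 0.0
```

```bash
python3 -m creep '[[55,-0.345,0.93,0,0.76],[55,-0.345,0.93,0,0.76],[55,-0.345,0.93,0,0.76],[55,-0.345,0.93,0,0.76],[55,-0.345,0.93,0,0.76],[55,-0.345,0.93,0,0.76]]' >/dev/null; python3 -m creep '[[55,-0.345,0.93,0,0.76],[55,-0.345,0.93,0,0.76],[55,-0.345,0.93,0,0.76],[55,-0.345,0.93,0,0.76],[55,-0.345,0.93,0,0.76],[55,0,0,0,0],[55,0,0,0,0],[55,0,0,0,0]]'
python3 - <<'E'
from h import *
c=grab("top"); s=grab("scene")
f=lambda x,u,v,k=10:cv2.resize(x["pixels"][v-18:v+17,u-20:u+20],(400,350),interpolation=cv2.INTER_CUBIC)
cv2.imwrite("pics/p3.png",cv2.cvtColor(np.hstack([f(c,368,152),f(s,369,208)]),cv2.COLOR_RGB2BGR))
E
```

```text
time_s: 18.78
position: [0.5056, 0.0109, 0.0987]
ee_rot: [-0.845, 3.024, -0.002]
ft_force: [0.2, -0.4, -0.7]
gripper_width: 0.0551
gripper_force: 0.0
```

View pics/p3.png

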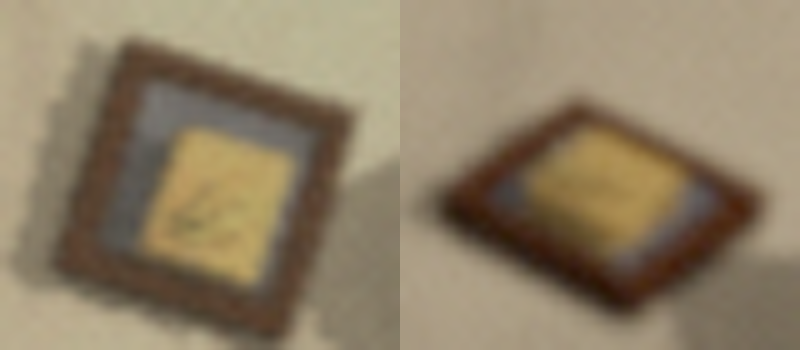

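Movement is in the square rest but off-centre, near the front rim (left crop, lower edge (145–265,250–285)); measure whether it is truly inside.

Run:
```python
from h import *
from m import F
c=grab("top"); s=grab("scene"); o=[]
br=lambda h:~((h[...,1]>60)&(h[...,2]<100)&(h[...,0]<19))
for k,p in((c,(368,153)),(s,(369,209))):
    q=seg(k,p,lambda h:(h[...,1]>80)&(h[...,2]>95),18); r=cv2.minAreaRect(q); o.append(r[0])
    for z in(.018,.0195):
        w=np.float32([plane(k,x,z)[:2]*1000 for x in q]);r=cv2.minAreaRect(w);print(z,r)
    q=seg(k,p,lambda h:~((h[...,1]>50)&(h[...,2]<105)),18)
    w=np.float32([plane(k,x,.010)[:2]*1000 for x in q]);print('recess',cv2.minAreaRect(w))
print(tri(c,o[0],s,o[1]))
```

```text
0.018 ((612.8052978515625, -295.6351318359375), (30.719614028930664, 35.722572326660156), 72.22935485839844)
0.0195 ((612.592041015625, -295.25439453125), (30.676774978637695, 35.67273712158203), 72.22945404052734)
recess ((618.96875, -295.6796569824219), (43.410682678222656, 43.2359733581543), 73.5301742553711)
0.018 ((609.74072265625, -299.781494140625), (68.11528778076172, 62.53985595703125), 74.48731231689453)
0.0195 ((607.7694702148438, -300.2218017578125), (67.97277069091797, 62.409034729003906), 74.48711395263672)
recess ((627.438720703125, -294.17071533203125), (167.5485076904297, 95.79512023925781), 19.8941650390625)
(array([ 0.61301362, -0.29622232,  0.01941792]), np.float64(0.0020276397867272627))
```

Inside (centre 6 mm forward, about 2 mm from the rim); I'll centre it by a cross-grip afterwards. Now the rectangular watch.

```bash
python3 -m creep '[[55,0,0.03,-0.8,0],[55,0,0,-0.8,0],[55,0,0,-0.8,0],[55,0,0,-0.4,0],[55,0,0,-0.33,0],[55,0,0,0,0]]' 40;python3 -m creep '[[0,0,0,0,0],[0,0,0,0,0],[0,0,0,0,0],[0,0,0,0,0],[0,0,0,0,0],[0,0,0,0,0]]' 40; python3 -m creep '[[0,0,0,0.2,0],[0,0,0,0.8,0],[0,0,0,0.8,0],[0,0,0,0.8,0],[0,0,0,0.4,0],[0,0,0,0,0]]'
python3 - <<'E'
from h import *
s=grab("scene"); print(proj(s,[.505,.012,.095]))
cv2.imwrite("pics/s5.png",cv2.cvtColor(cv2.resize(s["pixels"][125:215,200:280],None,fx=6,fy=6),cv2.COLOR_RGB2BGR))
E
```

```text
time_s: 19.48
position: [0.5041, 0.0115, 0.0027]
ee_rot: [0.843, -3.024, -0.002]
ft_force: [0.5, -0.3, 0.0]
gripper_width: 0.055
gripper_force: 0.0
time_s: 19.98
position: [0.5055, 0.0118, 0.0055]
ee_rot: [-0.846, 3.024, -0.002]
ft_force: [-0.5, -1.0, 6.0]
gripper_width: 0.0242
gripper_force: 39.9
time_s: 20.48
position: [0.5064, 0.012, 0.0973]
ee_rot: [-0.845, 3.021, -0.004]
ft_force: [1.4, 0.8, -0.4]
gripper_width: 0.0238
gripper_force: 39.4
[242.04153693 171.86051456]
```

View pics/s5.png

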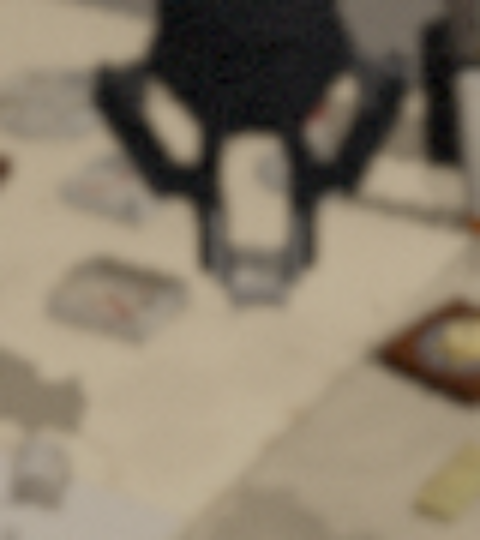

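Rectangular watch held flat between the fingers (crop (258,285)); carry to the oblong rest, turning −31°.

```bash
python3 -m creep '[[0,0.51,-0.75,0,-0.68],[0,0.51,-0.75,0,-0.68],[0,0.51,-0.75,0,-0.68],[0,0.51,-0.75,0,-0.68],[0,0.51,-0.75,0,-0.68],[0,0.51,-0.75,0,-0.68],[0,0.51,-0.75,0,-0.68],[0,0.51,-0.75,0,-0.68]]' >/dev/null; python3 -m creep '[[0,0,0,-0.6,0],[0,0,0,-0.7,0],[0,0,0,-0.6,0],[0,0,0,-0.5,0],[0,0,0,0,0],[0,0,0,0,0],[0,0,0,0,0]]'
```

```text
time_s: 21.78
position: [0.6271, -0.1678, 0.0223]
ee_rot: [0.002, -3.141, -0.0]
ft_force: [0.5, -0.5, -0.5]
gripper_width: 0.0243
gripper_force: 39.4
```

```bash
python3 -m creep '[[0,0.02,0,-0.14,0],[0,0,0,-0.12,0],[0,0,0,0,0],[0,0,0,0,0]]'; python3 -m creep '[[50,0,0,0,0],[50,0,0,0,0],[50,0,0,0,0],[50,0,0,0.3,0],[50,0,0,0.8,0],[50,0,0,1,0],[50,0,0,0.7,0],[50,0,0,0,0]]'; python3 -m creep '[[62,-0.04,-0.53,0,-1],[62,-0.04,-0.53,0,-1],[62,-0.04,-0.53,0,-1],[62,-0.04,-0.53,0,-1],[62,-0.04,-0.53,0,-1],[62,-0.04,-0.53,0,-1],[62,-0.04,-0.53,0,-1],[62,-0.04,-0.53,0,-1]]' > /dev/null;  python3 -m creep '[[62,0,0,0,-1],[62,0,0,0,-1],[62,0,0,0,-1],[62,0,0,0,-1],[62,0,0,0,-1],[62,0,0,0,-1],[62,0,0,0,-1],[62,0,0,0,-1]]' > /dev/null; python3 -m creep '[[62,0,0,0,-1],[62,0,0,0,-1],[62,0,0,0,-0.67],[62,0,0,0,0],[62,0,0,0,0]]'
```

```text
time_s: 22.12
position: [0.6278, -0.1679, 0.015]
ee_rot: [-0.002, 3.141, -0.0]
ft_force: [0.5, 0.1, -0.3]
gripper_width: 0.0242
gripper_force: 39.5
time_s: 22.78
position: [0.6312, -0.1694, 0.1047]
ee_rot: [-0.002, 3.132, -0.007]
ft_force: [1.0, -0.7, 1.3]
gripper_width: 0.0499
gripper_force: 0.0
time_s: 24.53
position: [0.6179, -0.295, 0.0985]
ee_rot: [-2.522, -1.873, 0.0]
ft_force: [-0.9, -0.0, 0.3]
gripper_width: 0.0621
gripper_force: 0.0
```

```bash
python3 -m creep '[[62,0.03,-0.02,-0.7,0],[62,0,0,-0.7,0],[62,0,0,-0.7,0],[62,0,0,-0.4,0],[62,0,0,-0.27,0],[62,0,0,0,0],[62,0,0,0,0]]' 20;python3 -m creep '[[45,0,0,0,0],[40,0,0,0,0],[35,0,0,0,0],[30,0,0,0,0],[28,0,0,0,0],[28,0,0,0,0],[28,0,0,0,0]]' 20; python3 -m creep '[[55,0,0,0,0],[55,0,0,0,0],[55,0,0,0,0],[55,0,0,0.3,0],[55,0,0,0.8,0],[55,0,0,1,0],[55,0,0,1,0],[55,0,0,0,0]]'; python3 -m creep '[[55,-0.5,0.8,1,0],[55,-0.6,0.8,1,0],[55,-0.6,0.8,0,0],[55,-0.6,0.8,0,0],[55,-0.6,0.8,0,0],[55,-0.6,0.8,0,0],[55,-0.6,0.8,0,0],[55,0,0,0,0]]'; python3 -m creep '[[55,-0.3,0.8,0,0],[55,-0.3,0.8,0,0],[55,-0.3,0.8,0,0],[55,-0.3,0.8,0,0],[55,0,0,0,0],[55,0,0,0,0]]'
python3 - <<'E'
from h import *
c=grab("top"); s=grab("scene")
f=lambda x,u,v:cv2.resize(x["pixels"][v-20:v+20,u-20:u+20],(300,300),interpolation=cv2.INTER_CUBIC)
cv2.imwrite("pics/p4.png",cv2.cvtColor(np.vstack([np.hstack([f(c,368,152),f(s,369,208)]),np.hstack([f(c,317,148),f(s,323,194)])]),cv2.COLOR_RGB2BGR))
cv2.imwrite("pics/topend.png",cv2.cvtColor(c["pixels"],cv2.COLOR_RGB2BGR))
q=seg(c,(368,153),lambda h:(h[...,1]>80)&(h[...,2]>95),18);print(cv2.minAreaRect(np.float32([plane(c,x,.018)[:2]*1000 for x in q])))
E
```

```text
time_s: 25.12
position: [0.6192, -0.2959, 0.0157]
ee_rot: [2.523, 1.871, 0.0]
ft_force: [-0.1, -0.2, -0.3]
gripper_width: 0.0623
gripper_force: 0.0
time_s: 25.7
position: [0.6194, -0.296, 0.0169]
ee_rot: [2.523, 1.87, 0.001]
ft_force: [-0.9, 1.1, 5.8]
gripper_width: 0.0305
gripper_force: 19.9
time_s: 26.37
position: [0.6229, -0.2982, 0.1159]
ee_rot: [2.514, 1.864, 0.007]
ft_force: [0.8, 0.9, 1.2]
gripper_width: 0.0552
gripper_force: 0.0
time_s: 27.03
position: [0.4906, -0.1228, 0.1677]
ee_rot: [-2.515, -1.869, 0.005]
ft_force: [-1.1, 0.4, 0.3]
gripper_width: 0.055
gripper_force: 0.0
time_s: 27.53
position: [0.4602, -0.0314, 0.1684]
ee_rot: [2.521, 1.874, 0.0]
ft_force: [0.7, 0.1, -0.1]
gripper_width: 0.0551
gripper_force: 0.0
((616.3505249023438, -296.54046630859375), (30.528474807739258, 34.56179428100586), 72.60033416748047)
```

View pics/p4.png

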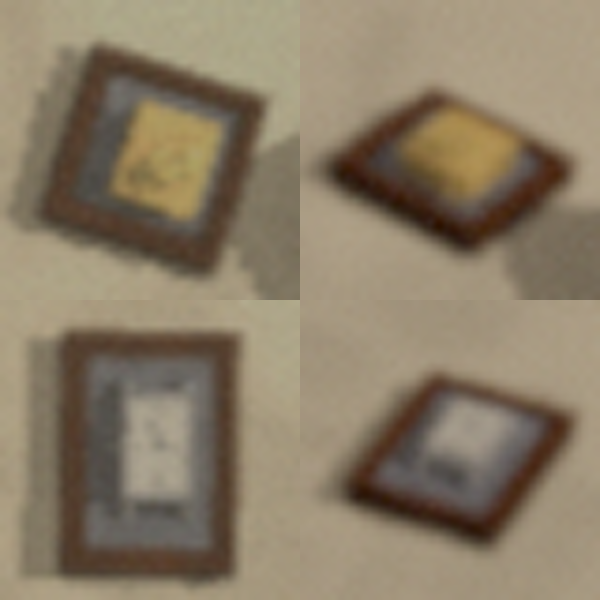

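Both lie flat and fully inside (movement top-left (165,158), watch bottom-left (157,447)). Quick check that block and jar are unmoved, then hand in.

Run:
```python
from h import *
from plant import workorder
for n,ps in(("top",((213,224),(135,228))),("scene",((206,203),(149,186)))):
    a=cv2.cvtColor(cv2.imread(f"pics/{n}0.png"),cv2.COLOR_BGR2GRAY); b=cv2.cvtColor(grab(n)["pixels"],cv2.COLOR_RGB2GRAY)
    for u,v in ps:
        r=cv2.matchTemplate(b[v-18:v+18,u-18:u+18],a[v-11:v+11,u-11:u+11],cv2.TM_CCOEFF_NORMED); print(n,(u,v),cv2.minMaxLoc(r)[1::2])
```

```text
top (213, 224) (0.2312895506620407, (14, 14))
top (135, 228) (0.46108919382095337, (7, 7))
scene (206, 203) (0.9873493909835815, (7, 7))
scene (149, 186) (0.617832601070404, (14, 0))
```

```bash
python3 -m creep '[[55,0,-0.9,0.5,0],[55,0,-0.9,0.5,0],[55,0,-0.9,0.5,0],[55,0,-0.9,0.5,0],[55,0,-0.9,0.5,0],[55,0,-0.9,0,0],[55,0,0,0,0],[55,0,0,0,0]]'
python3 - <<'E'
from h import *
for n,ps in(("top",((213,224),(135,228))),("scene",((149,186),))):
    a=cv2.cvtColor(cv2.imread(f"pics/{n}0.png"),cv2.COLOR_BGR2GRAY); b=cv2.cvtColor(grab(n)["pixels"],cv2.COLOR_RGB2GRAY)
    for u,v in ps:
        r=cv2.matchTemplate(b[v-18:v+18,u-18:u+18],a[v-11:v+11,u-11:u+11],cv2.TM_CCOEFF_NORMED); print(n,(u,v),cv2.minMaxLoc(r)[1::2])
E
```

```text
time_s: 28.4
position: [0.4605, -0.1965, 0.2432]
ee_rot: [2.527, 1.865, 0.001]
ft_force: [-1.2, 0.9, -0.3]
gripper_width: 0.055
gripper_force: 0.0
top (213, 224) (0.3847940266132355, (7, 7))
top (135, 228) (0.4204677641391754, (7, 7))
scene (149, 186) (0.7633689045906067, (14, 0))
```

```bash
python3 -c "
from plant import workorder
print(workorder.sign_off())"
```

```text
the job is handed in; nothing more can be done
None
```

All four watch works lie flat and face up in their matching recesses, and the job was handed in at about 28 s. The block matched its start position; the jar showed no shift, but only on a weak image match. I viewed 15 pictures, one over the limit of 14.

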